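# Make up the battery junction with its three copper links

### The arm

A 6-joint arm with a two-finger parallel gripper is mounted at the origin on the work surface; the furniture and walls round the work are solid. World frame = base frame: x ahead of the robot, y to its left, z up, the work surface at z = 0. Lengths are in m, angles in degrees, forces in N, time in s.
With the tool pointing down it reaches from about 0.2 to 0.875 m from the base axis. Payload 3.4 kg.
Tool frame: the origin (TCP) lies midway between the tips of the shut fingers; the grasp point (between the pads) lies 19 mm behind it; z points along the fingers, y is the line along which they close (so a half turn about z gives the same grasp; the last joint's range is limited). The gripper opens to 94 mm and grips with 3 to 60 N. Pads are 16 mm wide; open, the fingers measure 119 mm over their backs; the gripper's body (75 mm by 177 mm) begins 78 mm behind the grasp point.
Start: joints at [-75.057, 15.808, 86.224, -0, 77.962, -6.933], TCP at [0.214, -0.534, 0.18] pointing down, gripper open.
Joint ranges: [-165.64, 165.64], [-43.16, 119.46], [12.63, 154.43], [-67.54, 247.53], [6.08, 155.33], [-154.97, 154.97]. Speed limits (degrees/s): [147.25, 147.25, 180, 180, 180, 180].

### API

Orientations are given as a 3x3 rotation matrix whose columns are the frame's x, y, z axes.
In Python, from bench import state, grab_frame, camera_params, finish_job, boxes_of gives the robot as it stands.
- The arm moves only by the tool send_rows, never from a script. Its arguments are lists of equal length, an entry for each row: "delta_rot": the turn, a rotation vector about the tool's x, y, z in degrees, a list of three; "linear": the shift along the tool's x, y, z in cm, a list of three; "jaw": the finger opening in cm, from 0 to 9.4. A call has 1 to 20 rows; each row shifts and turns the commanded pose from where the row before left it, along the tool's axes as they then stand; what a row does not reach is not made up. A row lasts 1/8 s, in which the tool goes at most 62.5 mm and 10.7 degrees, less where a joint would pass 70% of its speed; a pose out of reach is approached as far as the arm can. A call with a gripper value outside its range is refused whole. The fingers move at their own pace and stop on an object; the grip force is fixed at half the most. Time passes only in rows, so rows that do not move let the fingers close. It gives the time, the measured TCP pose, the force, the opening and the grip force at its end, in the units of the state.
- state(): the state, without advancing time (a new reading comes with each control period).
- grab_frame(name): name is "side" or "top"; returns (picture, depth): 420x560x3 uint8, red, green, blue; 420x560 float32, m along the optical axis (not along the pixel's ray), 0 where there is no reading.
- camera_params(name): a dict with "intrinsics" (3x3 intrinsics, pixels), "eye" and "rotation" of the camera in the world. Camera axes: x right, y down, z forward; pixel columns grow to the right and rows downward; lengths in m; the calibration is good to about 2 mm. A picture is of the moment at which its call begins. camera_params takes no time and is no camera call.
- finish_job(): hands the job in; it is judged then, once.
Trained networks look in the newest picture that a camera, given by its name, has taken for a name from the list of things; names that differ only in an ending like _2 or _b are one class to them, and where a whole thing is asked for, a point or a joint stands for the part that bears it (a point fixed in the world has none). Each returns a list of dicts, best first, with "conf" (0 to 1); they miss things now and then, are a little off and sometimes report something else, mostly with a low value. They report only what shows in the picture. A call takes as long as a camera call. They do not tell look-alikes from the thing itself.
- boxes_of(label, camera): "extent" ([left, top, right, bottom] in pixels, round what is visible of it).
The state is a dict: "t": time; "joints": joint angles; "qvel": joint speeds; "tau": joint torques, N m; "position": TCP position; "tcp_rot": TCP orientation; "force": force on the tool from outside, world axes, zero at the start; "torque": the same for the moment, N m; "width": opening from 0.0 (shut) to 1.0 (fully open); "finger_force": force on a finger pad.
Only numpy, scipy, OpenCV 4.12 (cv2) and the standard library are available. Lean on these libraries where they do the work, as an engineer would, in place of code of your own. Each camera call takes 0.05 s, during which the arm holds its last target. There are 200 camera calls.

### The job

Make up the battery junction. Lay the short and the middle copper link flat on the brass terminals of the block each fits between the end walls, stand the ribbed insulator upright in the round seat of the bridge base, and lay the long link level and centred across the insulator and the post beside it.

Things in the scene. Friction and masses are not known exactly. Their poses are not given: they have to be found in the camera images.
- link_short: the shortest of three flat copper links, 75 x 26 x 5 mm, with an orange sleeve round its middle and a hole near each end, lying flat and loose on the bench. Origin: centre of its underside. Its y axis runs along its length, z up.
- link_mid: the middle one of the three copper links, 90 x 26 x 5 mm, otherwise the same. Origin: centre of its underside; y along its length, z up.
- link_long: the longest copper link, 110 x 26 x 5 mm, otherwise the same. Origin: centre of its underside; y along its length, z up.
- insulator: loose dark brown ribbed round insulator, 36 mm across and 40 mm tall, standing upright on the bench; flat top with a small brass insert. Origin: centre of its underside, z up along its axis.
- block_short: fixed dark grey terminal block for the short link, 97 mm long (y axis), 50 mm wide: two raised brass seats 15 mm above the bench, joined by a 6 mm high web 47 mm long. End walls (24 mm high, 87 mm apart inside) and side walls (22 mm high, 39 mm apart) slope outward. Origin: centre of its underside; the seated link is centred above it along y (either way round), underside 15 mm up.
- block_mid: fixed terminal block for the middle link, same make and heights as block_short but 112 mm long, with 102 mm between the end walls inside and a web 62 mm long. Origin: centre of its underside; the seated link is centred above it along its y axis, underside 15 mm up.
- bridge_base: fixed dark grey base, 130 mm long (y axis). A square post, 36 mm wide, with a brass top 46 mm above the bench stands at y = +40 mm; a plate 62 mm square and 10 mm high with a round recess (see round_seat) at y = -40 mm. Origin: midway between the two, on the underside; the long link lies centred above it along y, underside 46 mm up, once the insulator stands in the recess.
- round_seat (a point): centre of the floor of the round recess in the bridge base: 48 mm across, 4 mm deep, floor 6 mm above the bench. The insulator stands in it and its top is then level with the post's.
Not all that is in view belongs to the job. Leave any purple look-alike of the link_short alone.

How it is judged (in metres and radians):
At the end, for the whole second after the job is handed in: All at rest and level within 3.4 deg: short and middle link on their own block's seats, 15 mm up (+-3), within 12 mm of centre and 14 deg; insulator on the recess floor within 9 mm of its centre; long link across post and insulator, 46 mm up (+-3), within 15 mm and 11 deg (horizontal distance between link_short and block_short below 0.012 m and z of link_short in the frame of block_short between 0.012 and 0.018 m and angle between the y axis of link_short and the y axis of block_short, either way round below 0.25 rad and angle between each of link_short, link_mid, insulator, link_long's own z axis and vertical below 0.06 rad and horizontal distance between link_mid and block_mid below 0.012 m and z of link_mid in the frame of block_mid between 0.012 and 0.018 m and angle between the y axis of link_mid and the y axis of block_mid, either way round below 0.25 rad and horizontal distance between insulator and round_seat below 0.009 m and z of insulator in the frame of bridge_base below 0.009 m and horizontal distance between link_long and bridge_base below 0.015 m and z of link_long in the frame of bridge_base between 0.043 and 0.049 m and angle between the y axis of link_long and the y axis of bridge_base, either way round below 0.2 rad and linear speed of each of link_short, link_mid, link_long, insulator below 0.02 m/s); the robot touches nothing.
It also fails if it takes over 96 s, if anything falls off the work surface, if the arm or the gripper's body presses on something with over 40 N, if the wrist force passes 120 N, or if a joint passes its speed limit or range.

## Working session

There is one attempt and no reset: what is moved stays moved. The work goes in short steps, Python scripts to look and compute and a tool call to move; the robot and the scene stay as the last step left them, time stands still between calls to the robot, and variables do not carry over. Pictures are saved under pics/ and viewed, at most 14 in all, crops included, and the job is handed in when it is done.

Besides the shell and the picture viewer there is one more tool, called after "Emit:" as name(argument=value, ...) on one line, values as JSON. send_rows: Moves the arm, as the interface text tells. Its arguments: {"type":"object","properties":{"delta_rot":{"type":"array","items":{"type":"array","items":{"type":"number"}}},"linear":{"type":"array","items":{"type":"array","items":{"type":"number"}}},"jaw":{"type":"array","items":{"type":"number"}}},"required":["delta_rot","linear","jaw"]}

```bash
mkdir -p pics; ls; python3 - <<'E'
from bench import *
import cv2,numpy as np
for n in("top","side"):
    p,d=grab_frame(n); cv2.imwrite(f"pics/{n}0.png",p[:,:,::-1]); np.save(f"{n}0.npy",d)
    c=camera_params(n); print(n,c)
    for l in "link_short link_mid link_long insulator block_short block_mid bridge_base".split():
        print(l,[(np.round(b['extent']).tolist(),round(b['conf'],2)) for b in boxes_of(l,n)][:4])
s=state();print(s)
E
```

```text
pics
top {'intrinsics': array([[397.27724145,   0.        , 278.30898768],
       [  0.        , 397.27724145, 204.2591569 ],
       [  0.        ,   0.        ,   1.        ]]), 'eye': array([0.24135702, 0.03668354, 0.88217566]), 'rotation': array([[ 0.04643876, -0.97141137,  0.23281621],
       [-0.99889458, -0.0468581 ,  0.00373226],
       [ 0.00728377, -0.23273217, -0.97251359]])}
link_short [([145.0, 281.0, 164.0, 313.0], 0.77), ([270.0, 195.0, 285.0, 228.0], 0.65)]
link_mid [([312.0, 196.0, 331.0, 232.0], 0.72)]
link_long [([356.0, 192.0, 374.0, 239.0], 0.95)]
insulator [([392.0, 202.0, 412.0, 223.0], 0.54)]
block_short [([321.0, 124.0, 348.0, 173.0], 0.94)]
block_mid [([267.0, 116.0, 295.0, 165.0], 0.7)]
bridge_base [([375.0, 120.0, 411.0, 180.0], 0.92)]
side {'intrinsics': array([[470.94231173,   0.        , 288.79874698],
       [  0.        , 470.94231173, 213.24920571],
       [  0.        ,   0.        ,   1.        ]]), 'eye': array([0.00590235, 0.82222901, 0.93410828]), 'rotation': array([[-0.87243868, -0.35412132,  0.33682166],
       [-0.48826646,  0.60176242, -0.632
[... 562 characters left out ...]
7745164e-03,
        7.79643746e+01, -6.93242548e+00]), 'qvel': array([-0.03053297, -0.0883457 ,  0.03895405,  0.06206543, -0.01301014,
       -0.02220888]), 'tau': array([ 1.06030377e-03, -4.04398942e+01, -2.37489206e+01,  7.00194505e-02,
        2.46463506e-02,  1.13771051e-05]), 'position': array([ 0.21425007, -0.53362924,  0.17972353]), 'tcp_rot': array([[ 9.28002869e-01,  3.72573043e-01,  5.61188791e-05],
       [ 3.72573047e-01, -9.28002863e-01, -1.05856752e-04],
       [ 1.26391082e-05,  1.19143752e-04, -9.99999993e-01]]), 'force': array([ 0.55542311, -0.13674301, -0.81581672]), 'torque': array([ 0.02594958, -0.0763749 ,  0.01460037]), 'finger_force': 0.0, 'width': 1.0007622286955582}
```

```bash
python3 - <<'E'
import cv2
a=cv2.imread("pics/top0.png");b=cv2.imread("pics/side0.png")
cv2.imwrite("pics/a.png",cv2.resize(a[90:330,120:440],(800,600),interpolation=cv2.INTER_CUBIC))
cv2.imwrite("pics/b.png",cv2.resize(b[130:355,170:470],(800,600),interpolation=cv2.INTER_CUBIC))
E
```

```text
(no output)
```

View pics/a.png

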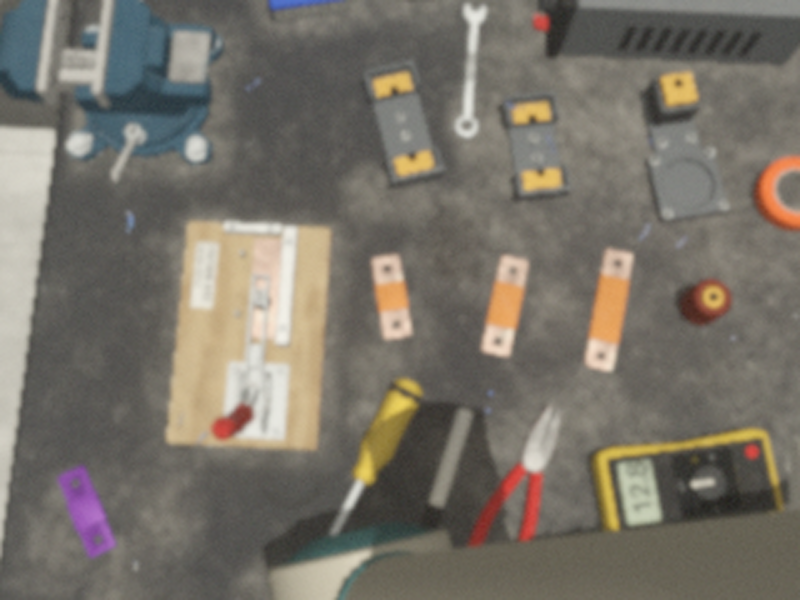

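View pics/b.png

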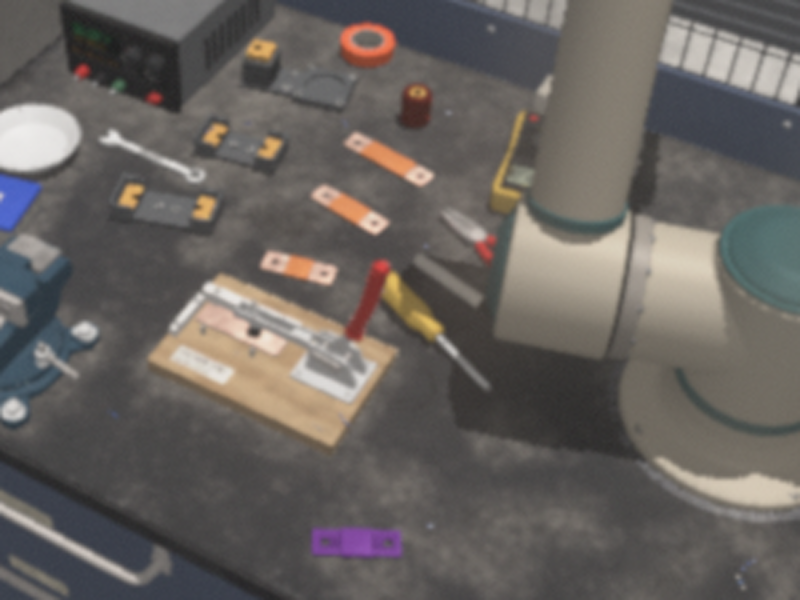

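View pics/side0.png

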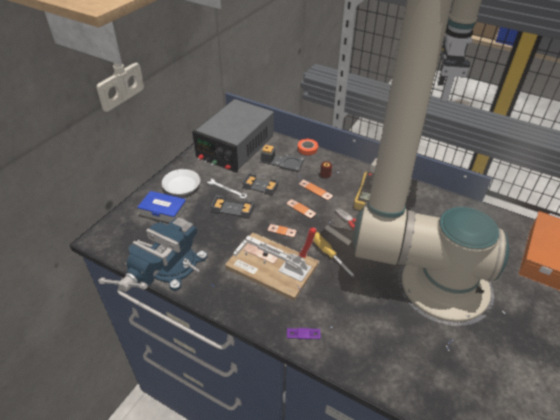

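Top view: blocks at crop (402,122) and (535,147), base (685,145), links at (391,297), (505,305), (610,310), insulator (706,300). The purple decoy is lower left, and a power supply stands beyond the base. The side view agrees.

```bash
cat > h.py <<'E'
from bench import *
import cv2,numpy as np
def proj(n,uv,z):
    c=camera_params(n);K,R,e=c['intrinsics'],c['rotation'],c['eye']
    r=(R@np.linalg.inv(K)@np.c_[uv,np.ones(len(uv))].T).T
    return e+r*((z-e[2])/r[:,2])[:,None]
def cloud(n,d,box):
    l,t,r,b=box;v,u=np.mgrid[t:b,l:r];dd=d[t:b,l:r];m=dd>0
    c=camera_params(n);K,R,e=c['intrinsics'],c['rotation'],c['eye']
    q=np.c_[u[m],v[m],np.ones(m.sum())]@np.linalg.inv(K).T*dd[m][:,None]
    return e+q@R.T, u[m],v[m]
def mask(p,box,lo,hi,pad=3):
    l,t,r,b=[int(x) for x in box];l-=pad;t-=pad;r+=pad;b+=pad
    h=cv2.cvtColor(p,cv2.COLOR_RGB2HSV);m=np.zeros(h.shape[:2],np.uint8)
    m[t:b,l:r]=cv2.inRange(h[t:b,l:r],lo,hi);return m
def comps(m,k):
    n,lab,st,c=cv2.connectedComponentsWithStats(m)
    return [np.argwhere(lab==i)[:,::-1].astype(float) for i in 1+np.argsort(-st[1:,4])[:k]]
def link(n,p,box,z):
    m=mask(p,box,(0,50,120),(25,255,255))
    m=cv2.morphologyEx(m,cv2.MORPH_CLOSE,np.ones((3,3)))
    w=proj(n,comps(m,1)[0],z)[:,:2]
    (c,s,a)=cv2.minAreaRect((w*1000).astype(np.float32))
    vt=np.linalg.svd(w-w.mean(0),full_matrices=False)[2][0]; 
    return np.round(np.r_[w.mean(0),np.array(c)/1000],4),np.round(s),round(np.degrees(np.arctan(vt[1]/vt[0])),1)
E
python3 - <<'E'
from h import *
B={'top':dict(link_short=[270,195,285,228],link_mid=[312,196,331,232],link_long=[356,192,374,239],insulator=[392,202,412,223],block_short=[321,124,348,173],block_mid=[267,116,295,165],bridge_base=[375,115,411,180]),
'side':dict(link_short=[270,224,296,238],link_mid=[286,200,317,219],link_long=[298,181,331,201],insulator=[320,159,333,178],block_short=[241,173,278,196],block_mid=[210,198,254,214],bridge_base=[261,143,307,174])}
for n in B:
    p=cv2.imread(f"pics/{n}0.png")[:,:,::-1].copy();d=np.load(n+"0.npy")
    for k,b in B[n].items():
        if k[:4]=='link': print(n,k,*link(n,p,b,.005))
        elif k=='insulator':
            P,u,v=cloud(n,d,(b[0]-4,b[1]-4,b[2]+4,b[3]+4))
            t=P[P[:,2]>.034]; print(n,k,'top pts',len(t),t.mean(0).round(4),((t.max(0)+t.min(0))/2).round(4),np.ptp(t,0))
        else:
            m=mask(p,b,(15,110,130),(35,255,255))
            z=.046 if k[:3]=='bri' else .015
            C=[proj(n,c,z)[:,:2].mean(0) for c in comps(m,1 if z>.02 else 2)]
            print(n,k,np.round(C,4).tolist(),np.mean(C,0).round(4))
            if len(C)==2: 
                q=C[0]-C[1];print('  ang',np.degrees(np.arctan(q[1]/q[0])).round(1),np.linalg.norm(q).round(4))
            P,u,v=cloud(n,d,[b[0]-3,b[1]-3,b[2]+4,b[3]+4])
            if z<.02:
              t=P[P[:,2]>.005];c,s,a=cv2.minAreaRect((t[:,:2]*1000).astype(np.float32));print('  rect',np.round(c),np.round(s),round(a,1))
            else:
              t=P[P[:,2]>.040];print('  post',((t.max(0)+t.min(0))/2).round(4),t.mean(0).round(4))
              t=P[(P[:,2]>.003)&(P[:,2]<.018)];c,s,a=cv2.minAreaRect((t[:,:2]*1000).astype(np.float32));print('  plate',np.round(c),np.round(s),round(a,1))
    P,u,v=cloud(n,d,(0,0,560,420))
    s=(P[:,0]>.2)&(P[:,0]<.95)&(abs(P[:,1])<.5)&(P[:,2]>.06)&(P[:,2]<.5)
    print('tall (y,x cells):')
    import collections
    g=collections.defaultdict(float)
    for x in P[s]: 
        kk=(round(x[0]/.05)*5,round(x[1]/.05)*5);g[kk]=max(g[kk],x[2])
    print({k:int(v*1000) for k,v in sorted(g.items())})
E
```

```text
top link_short [0.4416 0.0448 0.4421 0.0445] [79. 33.] 12.1
top link_mid [ 0.442  -0.0583  0.4378 -0.0585] [33. 92.] -14.7
top link_long [ 0.4421 -0.1524  0.4401 -0.1528] [ 33. 113.] -10.9
top insulator top pts 202 [ 0.4452 -0.2347  0.0399] [ 0.4451 -0.2353  0.0404] [0.03341044 0.0338108  0.01219424]
top block_short [[0.6227, -0.0792], [0.5572, -0.0887]] [ 0.59   -0.0839]
  ang 8.3 0.0662
  rect [593. -83.] [110.  65.] 5.8
top block_mid [[0.6448, 0.0529], [0.5666, 0.0301]] [0.6057 0.0415]
  ang 16.2 0.0814
  rect [605.  43.] [121.  76.] 4.3
top bridge_base [[0.6385, -0.2076]] [ 0.6385 -0.2076]
  post [ 0.6384 -0.2082  0.045 ] [ 0.6377 -0.2079  0.046 ]
  plate [ 600. -225.] [173. 103.] 0.5
tall (y,x cells):
{(20, 0): 499, (20, 5): 362, (20, 10): 202, (25, -5): 499, (25, 0): 499, (25, 5): 202, (25, 10): 178, (30, -35): 94, (30, 15): 187, (35, -35): 94, (35, 15): 97, (40, -35): 94, (40, 15): 69, (45, -35): 94, (45, 15): 68, (50, -35): 95, (55, -35): 94, (55, 40): 118, (55, 45): 120, (60, -35): 94, (60, 20): 98, (60, 25): 116, (60, 30): 116, (60, 35): 117, (60, 40): 114, (60, 45): 109, (
[... 1669 characters left out ...]
, 35): 115, (60, 40): 112, (60, 45): 106, (65, -35): 90, (65, 20): 94, (65, 25): 114, (65, 30): 117, (65, 35): 114, (65, 40): 111, (65, 45): 90, (70, -35): 91, (70, -30): 108, (70, -25): 108, (70, -20): 108, (70, -15): 107, (70, -10): 109, (70, -5): 87, (75, -35): 90, (75, -30): 107, (75, -25): 109, (75, -20): 480, (75, -15): 466, (75, -10): 110, (75, -5): 86, (75, 20): 499, (80, -35): 90, (80, -30): 108, (80, -25): 107, (80, -20): 477, (80, -15): 468, (80, -10): 108, (80, 20): 499, (85, -35): 92, (85, -30): 107, (85, -25): 107, (85, -20): 466, (85, -15): 106, (85, -10): 107, (85, 20): 499, (90, -35): 92, (90, 20): 499, (95, -5): 317, (95, 0): 342, (95, 5): 353, (95, 10): 317, (95, 20): 499}
```

```bash
python3 - <<'E'
from h import *
for n,b,ib in(("top",[368,112,418,187],[385,195,420,230]),("side",[255,140,315,180],[315,155,340,182])):
    p=cv2.imread(f"pics/{n}0.png")[:,:,::-1].copy()
    c=p[b[1]:b[3],b[0]:b[2],::-1]; c=cv2.convertScaleAbs(c,alpha=1.8)
    s=8 if n=="top" else 10
    cv2.imwrite(f"pics/c_{n}.png",cv2.resize(c,None,fx=s,fy=s,interpolation=cv2.INTER_CUBIC))
    m=mask(p,ib,(15,110,130),(35,255,255),0);C=comps(m,1)
    if C: print(n,'insert',len(C[0]),proj(n,C[0],.04).mean(0))
E
```

```text
top insert 67 [ 0.44742845 -0.23608322  0.04      ]
side insert 15 [ 0.44468682 -0.2332887   0.04      ]
```

View pics/c_top.png

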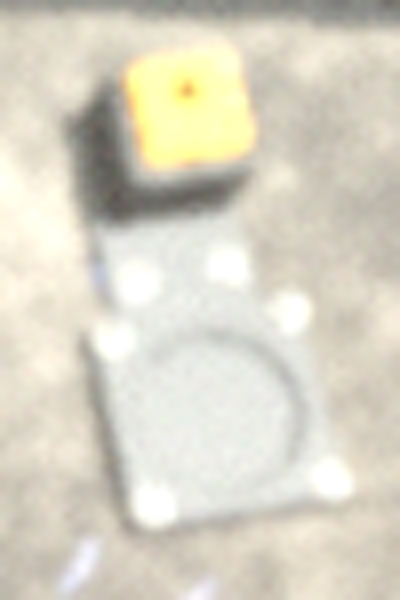

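View pics/c_side.png

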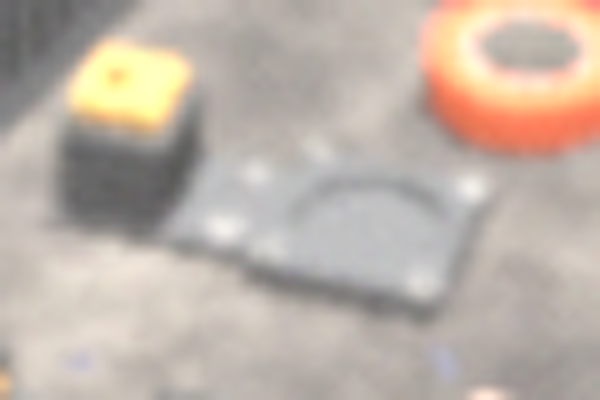

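```bash
python3 - <<'E'
from h import *
for n,o,s,sc,ps in(("top",(368,112),8,[(112,340),(292,310),(333,478),(153,506)],(190,105)),("side",(255,140),10,[(318,150),(472,188),(425,283),(268,247)],(130,85))):
    f=lambda q:np.array(o)+(np.atleast_2d(q)+.5)/s-.5
    S=proj(n,f(sc),.010)[:,:2];P=proj(n,f(ps),.046)[0,:2];c=S.mean(0);d=P-c
    print(n,'screws',S.round(4).tolist(),'seat',c.round(4),'post',P.round(4),'dist',np.linalg.norm(d).round(4),'ang',np.degrees(np.arctan2(d[1],d[0])).round(1),'mid',((P+c)/2).round(4))
E
```

```text
top screws [[0.582, -0.1949], [0.5939, -0.2477], [0.5428, -0.2582], [0.5318, -0.206]] seat [ 0.5627 -0.2267] post [ 0.6401 -0.2086] dist 0.0796 ang 13.2 mid [ 0.6014 -0.2177]
side screws [[0.5911, -0.2472], [0.539, -0.255], [0.5288, -0.2049], [0.5799, -0.1955]] seat [ 0.5597 -0.2257] post [ 0.6356 -0.2044] dist 0.0788 ang 15.6 mid [ 0.5976 -0.215 ]
```

```bash
cat > go.py <<'E'
# usage: go.py x y z yaw -> turn about tool z (deg), then tool shift (cm) after the turn
import sys,numpy as np
from bench import state
from scipy.spatial.transform import Rotation as Ro
x,y,z,w=map(float,sys.argv[1:5]);s=state();R=s['tcp_rot'];c,n=np.cos(np.radians(w)),np.sin(np.radians(w))
T=np.array([[c,n,0],[n,-c,0],[0,0,-1]])
print('t',round(s['t'],2),'pos',s['position'].round(4),'width',round(s['width']*94,1),'ff',s['finger_force'],'F',s['force'].round(1),'j',s['joints'].round())
print('rotvec',Ro.from_matrix(R.T@T).as_rotvec(degrees=True).round(2),'shift cm',(T.T@(np.array([x,y,z])-s['position'])*100).round(2))
E
python3 go.py .4457 -.2345 .12 12.5
```

```text
t 0.8 pos [ 0.2143 -0.5336  0.1797] width 94.1 ff 0.0 F [ 0.6 -0.1 -0.8] j [-75.  16.  86.   0.  78.  -7.]
rotvec [ 0.01 -0.    9.37] shift cm [ 29.07 -24.19   5.97]
```

Emit:
send_rows(delta_rot=[[0, 0, 4.7], [0, 0, 4.7], [0, 0, 0], [0, 0, 0], [0, 0, 0], [0, 0, 0], [0, 0, 0], [0, 0, 0], [0, 0, 0], [0, 0, 0], [0, 0, 0], [0, 0, 0], [0, 0, 0], [0, 0, 0]], linear=[[0, 0, 0], [0, 0, 0], [2.91, -2.42, 0], [2.91, -2.42, 0], [2.91, -2.42, 0], [2.91, -2.42, 0], [2.91, -2.42, 0], [2.91, -2.42, 0], [2.91, -2.42, 0], [2.91, -2.42, 0], [2.91, -2.42, 0], [2.91, -2.42, 0], [0, 0, 0], [0, 0, 0]], jaw=[9.4, 9.4, 9.4, 9.4, 9.4, 9.4, 9.4, 9.4, 9.4, 9.4, 9.4, 9.4, 9.4, 9.4])

```text
t: 2.55
position: [0.4458, -0.2349, 0.1797]
tcp_rot: [[0.976, 0.216, -0.0], [0.216, -0.976, -0.001], [-0.001, 0.001, -1.0]]
force: [-0.3, -0.4, -0.2]
width: 1.001
finger_force: 0.0
```

```bash
python3 go.py .4457 -.2345 .015 12.5
```

```text
t 2.55 pos [ 0.4458 -0.2349  0.1797] width 94.1 ff 0.0 F [-0.3 -0.4 -0.2] j [-36.  10.  95.  -0.  76.  42.]
rotvec [0.04 0.04 0.  ] shift cm [ 0.   -0.04 16.47]
```

Emit:
send_rows(delta_rot=[[0, 0, 0], [0, 0, 0], [0, 0, 0], [0, 0, 0], [0, 0, 0], [0, 0, 0], [0, 0, 0], [0, 0, 0], [0, 0, 0], [0, 0, 0], [0, 0, 0], [0, 0, 0], [0, 0, 0], [0, 0, 0]], linear=[[0, 0, 3], [0, 0, 3], [0, 0, 3], [0, 0, 3], [0, 0, 3], [0, 0, 1.5], [0, 0, 0], [0, 0, 0], [0, 0, 0], [0, 0, 0], [0, 0, 0], [0, 0, 0], [0, 0, 0], [0, 0, 0]], jaw=[9.4, 9.4, 9.4, 9.4, 9.4, 9.4, 9.4, 6, 5, 4, 3, 3, 3, 3])

```text
t: 4.3
position: [0.4461, -0.2345, 0.0146]
tcp_rot: [[0.976, 0.216, -0.0], [0.216, -0.976, -0.0], [-0.0, 0.0, -1.0]]
force: [0.0, -0.5, 0.8]
width: 0.327
finger_force: 0.0
```

```bash
python3 go.py .5612 -.2262 .10 12.5
```

```text
t 4.3 pos [ 0.4461 -0.2345  0.0146] width 30.8 ff 0.0 F [ 0.  -0.5  0.8] j [-36.  19. 109.  -0.  53.  42.]
rotvec [ 0.    0.   -0.02] shift cm [11.42  1.68 -8.54]
```

Emit:
send_rows(delta_rot=[[0, 0, 0], [0, 0, 0], [0, 0, 0], [0, 0, 0]], linear=[[0, 0, 0], [0, 0, 0], [0, 0, 0], [0, 0, 0]], jaw=[2, 2, 2, 2])

```text
t: 4.8
position: [0.4461, -0.2345, 0.0147]
tcp_rot: [[0.976, 0.216, -0.0], [0.216, -0.976, -0.0], [-0.0, 0.0, -1.0]]
force: [-0.8, -0.2, -0.2]
width: 0.215
finger_force: 0.0
```

Nothing held; look.

```bash
python3 - <<'E'
from h import *
o=[]
for n,b in(("top",[340,160,460,260]),("side",[270,120,390,220])):
    p,d=grab_frame(n); o.append(cv2.resize(p[b[1]:b[3],b[0]:b[2],::-1],(400,333),interpolation=cv2.INTER_CUBIC))
    print(boxes_of('insulator',n)[:2])
cv2.imwrite("pics/d.png",np.hstack(o))
E
```

```text
[]
[{'extent': [320.4, 165.5, 333.0, 178.6], 'conf': 0.67}]
```

View pics/d.png

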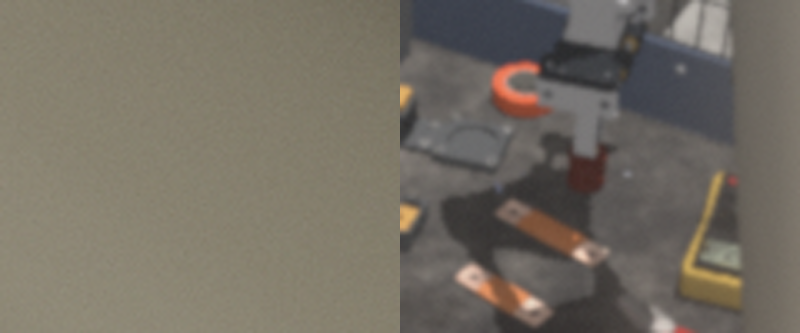

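```bash
python3 - <<'E'
from h import *
p,d=grab_frame("side");c=camera_params("side");K,R,e=c['intrinsics'],c['rotation'],c['eye']
def px(X): q=K@R.T@(np.array(X)-e);return (q[:2]/q[2]).round(1),q[2].round(3)
for X in([.446,-.2345,.0147],[.446,-.2345,.0337],[.446,-.2345,.0],[.446,-.2245,.0147],[.446,-.2345,.04]):print(X,*px(X))
P,u,v=cloud("side",d,(316,140,340,182))
for r in range(150,182,3):
    s=(v==r)&(u>=319)&(u<=336);print(r,(P[s][::3]*1000).astype(int).tolist())
print(state()['width'])
E
```

```text
[0.446, -0.2345, 0.0147] [325.2 170.1] 1.458
[0.446, -0.2345, 0.0337] [325.6 165.3] 1.445
[0.446, -0.2345, 0.0] [324.8 173.8] 1.468
[0.446, -0.2245, 0.0147] [323.7 171.9] 1.451
[0.446, -0.2345, 0.04] [325.8 163.6] 1.44
150 [[436, -153, 147], [428, -155, 148], [420, -157, 150], [412, -159, 152], [403, -160, 155], [396, -164, 155]]
153 [[435, -153, 137], [427, -154, 139], [418, -156, 141], [411, -159, 142], [403, -162, 143], [397, -170, 140]]
156 [[501, -304, 1], [493, -310, 0], [440, -209, 88], [433, -214, 87], [469, -327, -1], [462, -338, -5]]
159 [[494, -290, 1], [451, -213, 69], [441, -213, 73], [431, -212, 78], [462, -313, -1], [452, -314, 2]]
162 [[489, -282, -3], [449, -211, 60], [441, -216, 60], [430, -214, 66], [454, -297, 0], [447, -305, -1]]
165 [[482, -266, -1], [446, -206, 54], [438, -212, 52], [433, -222, 48], [430, -240, 36], [442, -294, -4]]
168 [[475, -252, -1], [452, -223, 28], [439, -216, 37], [433, -225, 34], [431, -244, 21], [435, -279, -3]]
171 [[468, -239, -2], [449, -218, 20], [441, -222, 21], [433, -227, 21], [427, -237, 16], [427, -262, 0]]
174 [[462, -226, -1], [449, -219, 8], [439, -219, 12], [431, -225, 11], [428, -242, 0], [420, -248, 0]]
177 [[455, -213, -1], [446, -214, 1], [437, -216, 3], [430, -226, 0], [423, -232, -2], [415, -236, -1]]
180 [[450, -204, -5], [440, -203, 0], [433, -210, -1], [426, -216, -3], [418, -221, -3], [408, -221, 0]]
0.21219290602504673
```

Emit:
send_rows(delta_rot=[[0, 0, 0], [0, 0, 0], [0, 0, 0], [0, 0, 0], [0, 0, 0], [0, 0, 0], [0, 0, 0], [0, 0, 0], [0, 0, 0], [0, 0, 0]], linear=[[0, 0, 0], [0, 0, 0], [0, 0, 0], [0, 0, 0], [0, 0, 0], [0, 0, 0], [0, 0, 0.5], [0, 0, 0.5], [0, 0, 0], [0, 0, 0]], jaw=[6, 6, 6, 6, 6, 6, 6, 6, 6, 6])

```text
t: 6.3
position: [0.4461, -0.2345, 0.0046]
tcp_rot: [[0.976, 0.216, -0.0], [0.216, -0.976, 0.0], [-0.0, -0.0, -1.0]]
force: [-0.7, -0.3, 1.0]
width: 0.636
finger_force: 0.0
```

```bash
python3 - <<'E'
from h import *
p,d=grab_frame("side");b=[290,130,360,190]
cv2.imwrite("pics/e.png",cv2.resize(p[b[1]:b[3],b[0]:b[2],::-1],(700,600),interpolation=cv2.INTER_CUBIC))
c=camera_params("side");K,R,e=c['intrinsics'],c['rotation'],c['eye']
s=state();q0=s['position'];T=s['tcp_rot'];print(q0,s['width'])
h=s['width']*.047+.0125
for off in(0,.03):
  for sg in(-1,1):
    X=q0+T[:,1]*h*sg+[0,0,off];q=K@R.T@(X-e);print(off,X.round(3),(((q[:2]/q[2])-b[:2]+.5)*10-.5).round())
E
```

```text
[ 0.44616568 -0.2345481   0.0046712 ] 0.6393951383981262
0 [ 0.437 -0.193  0.005] [320. 515.]
0 [ 0.455 -0.276  0.005] [385. 349.]
0.03 [ 0.437 -0.193  0.035] [327. 439.]
0.03 [ 0.455 -0.276  0.035] [393. 274.]
```

View pics/e.png

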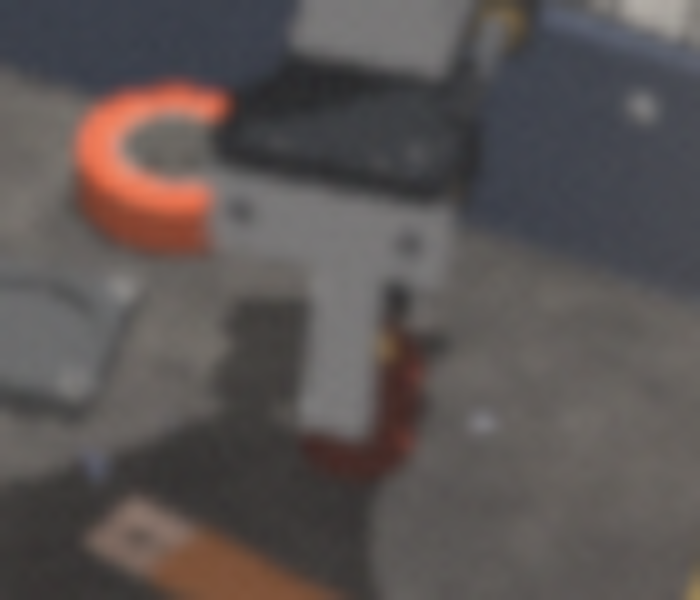

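```bash
python3 - <<'E'
from h import *
p,d=grab_frame("side")
P,u,v=cloud("side",d,(316,150,332,178))
for r in range(152,178,2):
    s=(v==r)&(u>=321)&(u<=327);print(r,(np.median(P[s],0)*1000).round())
s=(v>=160)&(v<=171)&(u>=322)&(u<=326);print((P[s]*1000).mean(0))
E
```

```text
152 [ 422. -156.  143.]
154 [ 420. -156.  138.]
156 [ 422. -158.  128.]
158 [ 435. -192.   94.]
160 [ 435. -192.   87.]
162 [ 434. -192.   80.]
164 [ 435. -193.   71.]
166 [ 438. -193.   63.]
168 [ 436. -193.   56.]
170 [ 433. -193.   49.]
172 [ 434. -194.   41.]
174 [ 441. -220.   13.]
176 [ 440. -220.    3.]
[ 433.85191841 -193.04728794   65.9981303 ]
```

Emit:
send_rows(delta_rot=[[0, 0, 0], [0, 0, 0], [0, 0, 0], [0, 0, 0], [0, 0, 0], [0, 0, 0], [0, 0, 0], [0, 0, 0], [0, 0, 0], [0, 0, 0]], linear=[[0, 0, 0.8], [0, 0, 0.8], [0, 0, 0.7], [0, 0, 0], [0, 0, 0], [0, 0, 0], [0, 0, 0], [0, 0, 0], [0, 0, 0], [0, 0, 0]], jaw=[6, 6, 6, 6, 3, 3, 3, 3, 3, 3])

```text
t: 7.65
position: [0.4463, -0.2347, -0.0181]
tcp_rot: [[0.976, 0.216, 0.0], [0.216, -0.976, -0.0], [0.0, 0.001, -1.0]]
force: [0.5, -0.5, 2.2]
width: 0.381
finger_force: 30.0
```

```bash
python3 go.py .5612 -.2262 .03 12.5
```

```text
t 7.65 pos [ 0.4463 -0.2347 -0.0181] width 35.9 ff 30.000472962856293 F [ 0.5 -0.5  2.2] j [-36.  21. 111.  -0.  48.  42.]
rotvec [ 0.03 -0.02 -0.03] shift cm [11.4   1.66 -4.81]
```

Emit:
send_rows(delta_rot=[[0, 0, 0], [0, 0, 0], [0, 0, 0], [0, 0, 0], [0, 0, 0], [0, 0, 0], [0, 0, 0], [0, 0, 0], [0, 0, 0], [0, 0, 0], [0, 0, 0], [0, 0, 0], [0, 0, 0], [0, 0, 0]], linear=[[0, 0, -1], [0, 0, -2], [0, 0, -2], [1.92, 0.28, 0], [2.36, 0.34, 0], [2.36, 0.35, 0], [2.36, 0.35, 0], [2.36, 0.34, 0], [0, 0, 0], [0, 0, 1.5], [0, 0, 1.5], [0, 0, 0.8], [0, 0, 0.4], [0, 0, 0]], jaw=[3, 3, 3, 3, 3, 3, 3, 3, 3, 3, 3, 3, 3, 3])

```text
t: 9.4
position: [0.5604, -0.2262, -0.0105]
tcp_rot: [[0.976, 0.216, -0.0], [0.216, -0.976, 0.0], [-0.0, -0.0, -1.0]]
force: [-1.0, 0.5, -1.2]
width: 0.375
finger_force: 30.0
```

```bash
python3 go.py .5612 -.2262 -.0121 12.5
```

```text
t 9.4 pos [ 0.5604 -0.2262 -0.0105] width 35.3 ff 29.99966651201248 F [-1.   0.5 -1.2] j [-29.  27.  98.  -0.  55.  49.]
rotvec [-0.01  0.02 -0.04] shift cm [0.08 0.01 0.16]
```

Emit:
send_rows(delta_rot=[[0, 0, 0], [0, 0, 0], [0, 0, 0], [0, 0, 0], [0, 0, 0], [0, 0, 0], [0, 0, 0], [0, 0, 0], [0, 0, 0], [0, 0, 0]], linear=[[0.06, 0, 0.1], [0, 0, 0.05], [0, 0, 0], [0, 0, 0], [0, 0, 0], [0, 0, 0], [0, 0, -1], [0, 0, -3], [0, 0, -3], [0, 0, -3]], jaw=[3, 3, 3, 5.5, 5.5, 5.5, 5.5, 5.5, 5.5, 5.5])

```text
t: 10.65
position: [0.5613, -0.2261, 0.0899]
tcp_rot: [[0.976, 0.216, 0.001], [0.216, -0.976, -0.0], [0.001, 0.001, -1.0]]
force: [-0.4, -0.6, -0.7]
width: 0.584
finger_force: 0.0
```

```bash
python3 go.py .4385 -.1513 .02 -11.2
```

```text
t 10.65 pos [ 0.5613 -0.2261  0.0899] width 54.9 ff 0.0 F [-0.4 -0.6 -0.7] j [-29.  22.  90.  -0.  68.  49.]
rotvec [ 0.03 -0.04 23.68] shift cm [-13.5   -4.95   6.99]
```

Emit:
send_rows(delta_rot=[[0, 0, 7.9], [0, 0, 7.9], [0, 0, 7.88], [0, 0, 0], [0, 0, 0], [0, 0, 0], [0, 0, 0], [0, 0, 0], [0, 0, 0], [0, 0, 0], [0, 0, 0], [0, 0, 0], [0, 0, 0]], linear=[[0, 0, 0], [0, 0, 0], [0, 0, 0], [-2.25, -0.82, 0], [-2.25, -0.82, 0], [-2.25, -0.83, 0], [-2.25, -0.83, 0], [-2.25, -0.83, 0], [-2.25, -0.82, 0], [0, 0, 3], [0, 0, 3], [0, 0, 1], [0, 0, 0]], jaw=[5.5, 5.5, 5.5, 5.5, 5.5, 5.5, 5.5, 5.5, 5.5, 5.5, 5.5, 5.5, 5.5])

```text
t: 12.28
position: [0.4384, -0.1513, 0.0183]
tcp_rot: [[0.981, -0.194, -0.0], [-0.194, -0.981, 0.0], [-0.0, -0.0, -1.0]]
force: [0.1, -0.0, -0.1]
width: 0.584
finger_force: 0.0
```

```bash
python3 go.py .4385 -.1513 -.028 -11.2; python3 - <<'E'
from h import *
p,d=grab_frame("side");b=[240,130,350,212]
cv2.imwrite("pics/f.png",cv2.resize(p[b[1]:b[3],b[0]:b[2],::-1],(800,596),interpolation=cv2.INTER_CUBIC))
print(boxes_of('insulator','side')[:1]); m=mask(p,[285,140,312,170],(15,110,130),(35,255,255),0)
C=comps(m,2); print([(len(c),proj('side',c,.046).mean(0).round(4)) for c in C])
E
```

```text
t 12.28 pos [ 0.4384 -0.1513  0.0183] width 54.9 ff 0.0 F [ 0.1 -0.  -0.1] j [-28.  15. 113.  -0.  51.  74.]
rotvec [-0.    0.02 -0.01] shift cm [ 0.01 -0.    4.63]
[]
[]
```

View pics/f.png

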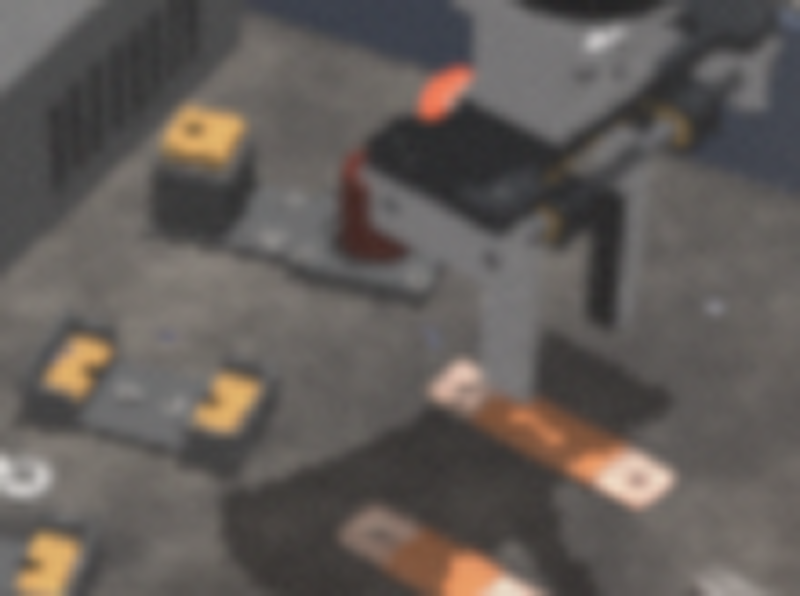

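Insulator (about (365,205)) stands in the plate; the open fingers straddle the long link's middle. Now descend.

Emit:
send_rows(delta_rot=[[0, 0, 0], [0, 0, 0], [0, 0, 0], [0, 0, 0], [0, 0, 0], [0, 0, 0], [0, 0, 0]], linear=[[0, 0, 1.5], [0, 0, 1.5], [0, 0, 1.0], [0, 0, 0.5], [0, 0, 0], [0, 0, 0.15], [0, 0, 0]], jaw=[5.5, 5.5, 5.5, 5.5, 5.5, 5.5, 5.5])

```text
t: 13.25
position: [0.4388, -0.1515, -0.0257]
tcp_rot: [[0.981, -0.194, 0.001], [-0.194, -0.981, -0.001], [0.001, 0.001, -1.0]]
force: [-4.2, 2.0, 21.8]
width: 0.584
finger_force: 10.8
```

Emit:
send_rows(delta_rot=[[0, 0, 0], [0, 0, 0]], linear=[[0, 0, 0.1], [0, 0, 0]], jaw=[5.5, 5.5])

```text
t: 13.5
position: [0.4388, -0.1515, -0.0257]
tcp_rot: [[0.981, -0.194, 0.002], [-0.194, -0.981, -0.001], [0.002, 0.001, -1.0]]
force: [-6.1, 3.3, 29.7]
width: 0.586
finger_force: 15.3
```

Emit:
send_rows(delta_rot=[[0, 0, 0], [0, 0, 0], [0, 0, 0], [0, 0, 0], [0, 0, 0], [0, 0, 0], [0, 0, 0], [0, 0, 0]], linear=[[0, 0, -0.48], [0, 0, 0], [0, 0, 0], [0, 0, 0], [0, 0, 0], [0, 0, 0], [0, 0, 0], [0, 0, 0]], jaw=[5.5, 5.5, 2, 2, 2, 2, 2, 2])

```text
t: 14.5
position: [0.4383, -0.1512, -0.0246]
tcp_rot: [[0.981, -0.194, -0.0], [-0.194, -0.981, -0.0], [-0.0, 0.0, -1.0]]
force: [0.3, -0.1, -0.8]
width: 0.271
finger_force: 30.0
```

```bash
python3 go.py .5993 -.2163 .075 12.5
```

```text
t 14.5 pos [ 0.4383 -0.1512 -0.0246] width 25.5 ff 29.97347742319107 F [ 0.3 -0.1 -0.8] j [-28.  19. 116.  -0.  45.  74.]
rotvec [  0.     0.   -23.71] shift cm [14.31  9.84 -9.96]
```

Emit:
send_rows(delta_rot=[[0, 0, 0], [0, 0, 0], [0, 0, 0], [0, 0, 0], [0, 0, -6], [0, 0, -6], [0, 0, -6], [0, 0, -5.7], [0, 0, 0], [0, 0, 0], [0, 0, 0], [0, 0, 0], [0, 0, 0], [0, 0, 0], [0, 0, 0], [0, 0, 0], [0, 0, 0], [0, 0, 0]], linear=[[0, 0, -1], [0, 0, -2.5], [0, 0, -2.5], [0, 0, -2], [0, 0, 0], [0, 0, 0], [0, 0, 0], [0, 0, 0], [1.79, 1.23, 0], [1.79, 1.23, 0], [1.79, 1.23, 0], [1.79, 1.23, 0], [1.79, 1.23, 0], [1.79, 1.23, 0], [1.79, 1.23, 0], [1.78, 1.23, 0], [0, 0, 0], [0, 0, 0]], jaw=[2, 2, 2, 2, 2, 2, 2, 2, 2, 2, 2, 2, 2, 2, 2, 2, 2, 2])

```text
t: 16.75
position: [0.5982, -0.2158, 0.0555]
tcp_rot: [[0.976, 0.216, -0.001], [0.216, -0.976, 0.001], [-0.001, -0.001, -1.0]]
force: [-0.1, 0.3, -1.1]
width: 0.273
finger_force: 30.0
```

```bash
python3 go.py .5993 -.2163 .0214 12.5; python3 - <<'E'
from h import *
p,d=grab_frame("side");b=[240,110,350,192]
cv2.imwrite("pics/g.png",cv2.resize(p[b[1]:b[3],b[0]:b[2],::-1],(800,596),interpolation=cv2.INTER_CUBIC))
E
```

```text
t 16.75 pos [ 0.5982 -0.2158  0.0555] width 25.7 ff 29.973522126674652 F [-0.1  0.3 -1.1] j [-26.  26.  89.  -0.  65.  51.]
rotvec [-0.05  0.07 -0.  ] shift cm [0.09 0.07 3.41]
```

View pics/g.png

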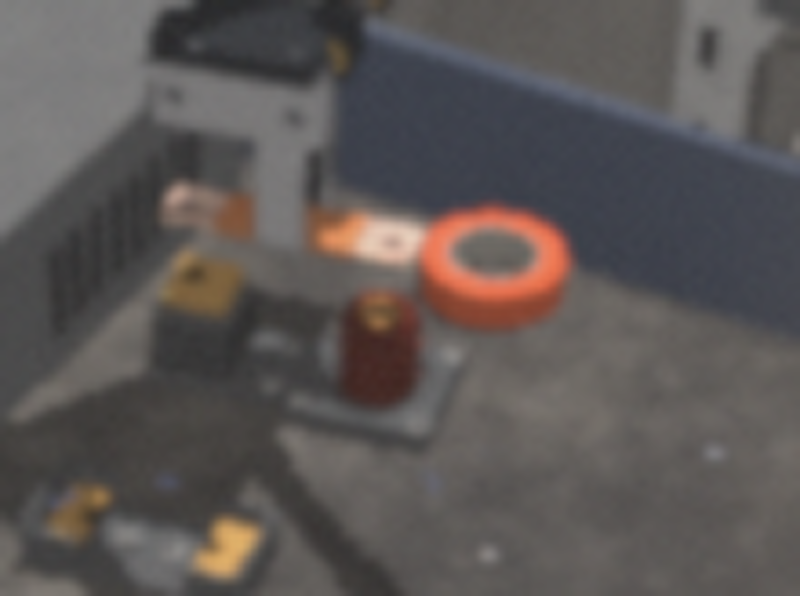

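The insulator stands upright in the recess at (380,350), and the link is held level above post and insulator.

Emit:
send_rows(delta_rot=[[0, 0, 0], [0, 0, 0], [0, 0, 0], [0, 0, 0], [0, 0, 0], [0, 0, 0], [0, 0, 0]], linear=[[0.09, 0.05, 1], [0, 0, 1], [0, 0, 0.7], [0, 0, 0.4], [0, 0, 0.15], [0, 0, 0.1], [0, 0, 0]], jaw=[2, 2, 2, 2, 2, 2, 2])

```text
t: 17.68
position: [0.6005, -0.2167, 0.0221]
tcp_rot: [[0.976, 0.216, 0.0], [0.216, -0.976, -0.0], [0.0, 0.0, -1.0]]
force: [-0.8, 0.1, -0.9]
width: 0.275
finger_force: 30.0
```

Emit:
send_rows(delta_rot=[[0, 0, 0], [0, 0, 0], [0, 0, 0], [0, 0, 0], [0, 0, 0], [0, 0, 0], [0, 0, 0], [0, 0, 0], [0, 0, 0], [0, 0, 0]], linear=[[0, 0, 0.05], [0, 0, 0], [0, 0, 0], [0, 0, 0], [0, 0, 0], [0, 0, 0], [0, 0, -2], [0, 0, -3], [0, 0, -3], [0, 0, 0]], jaw=[2, 2, 4.5, 4.5, 4.5, 4.5, 4.5, 4.5, 4.5, 4.5])

```text
t: 18.92
position: [0.6022, -0.2175, 0.104]
tcp_rot: [[0.976, 0.216, 0.005], [0.216, -0.976, -0.003], [0.004, 0.004, -1.0]]
force: [-0.2, -0.7, 0.0]
width: 0.48
finger_force: 0.0
```

```bash
python3 go.py .4368 -.0574 .01 -13
```

```text
t 18.93 pos [ 0.6022 -0.2175  0.104 ] width 45.1 ff 0.0 F [-0.2 -0.7  0. ] j [-26.  24.  85.  -0.  71.  51.]
rotvec [ 0.15 -0.3  25.5 ] shift cm [-19.72 -11.88   9.4 ]
```

Emit:
send_rows(delta_rot=[[0, 0, 8.5], [0, 0, 8.5], [0, 0, 8.5], [0, 0, 0], [0, 0, 0], [0, 0, 0], [0, 0, 0], [0, 0, 0], [0, 0, 0], [0, 0, 0], [0, 0, 0], [0, 0, 0], [0, 0, 0], [0, 0, 0], [0, 0, 0], [0, 0, 0]], linear=[[0, 0, 0], [0, 0, 0], [0, 0, 0], [-2.19, -1.32, 0], [-2.19, -1.32, 0], [-2.19, -1.32, 0], [-2.19, -1.32, 0], [-2.19, -1.32, 0], [-2.19, -1.32, 0], [-2.19, -1.32, 0], [-2.19, -1.32, 0], [-2.19, -1.32, 0], [0, 0, 3.5], [0, 0, 3.5], [0, 0, 2.4], [0, 0, 0]], jaw=[4.5, 4.5, 4.5, 4.5, 4.5, 4.5, 4.5, 4.5, 4.5, 4.5, 4.5, 4.5, 4.5, 4.5, 4.5, 4.5])

```text
t: 20.92
position: [0.4322, -0.0557, 0.0052]
tcp_rot: [[0.974, -0.225, -0.006], [-0.225, -0.974, 0.002], [-0.006, -0.0, -1.0]]
force: [-0.0, -0.3, -0.7]
width: 0.478
finger_force: 0.0
```

```bash
python3 go.py .4368 -.0574 -.0246 -13; python3 - <<'E'
from h import *
p,d=grab_frame("side");b=[240,130,350,212]
cv2.imwrite("pics/i.png",cv2.resize(p[b[1]:b[3],b[0]:b[2],::-1],(800,596),interpolation=cv2.INTER_CUBIC))
print(link('side',p,[258,142,303,168],.051))
E
```

```text
t 20.93 pos [ 0.4322 -0.0557  0.0052] width 44.9 ff 0.0 F [-0.  -0.3 -0.7] j [-17.  15. 117.  -0.  49.  87.]
rotvec [-0.02  0.36 -0.  ] shift cm [0.48 0.06 2.98]
(array([ 0.6136, -0.2082,  0.6134, -0.2087]), array([79., 44.]), np.float64(19.6))
```

View pics/i.png

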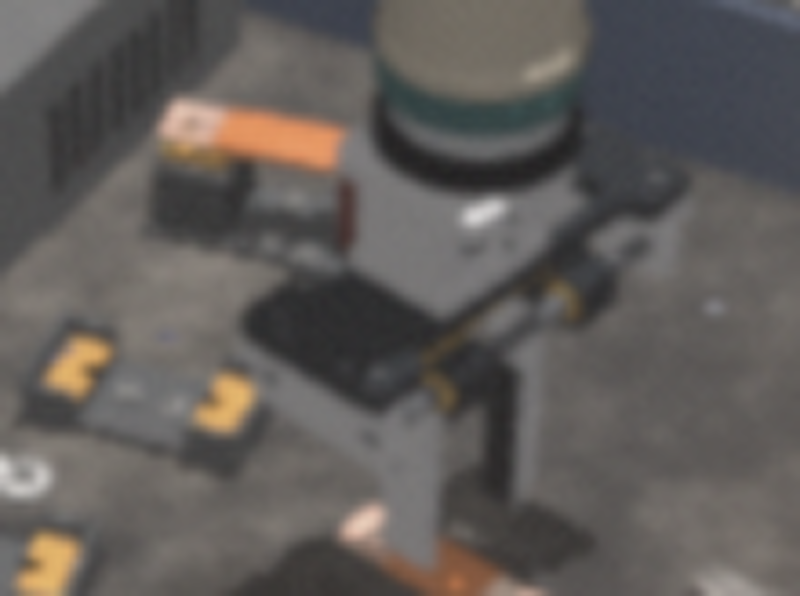

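The long link lies on post and insulator (left part visible around (255,135)); fingers are over link_mid.

Emit:
send_rows(delta_rot=[[0, 0.36, 0], [0, 0, 0], [0, 0, 0], [0, 0, 0], [0, 0, 0]], linear=[[0.48, 0.06, 0], [0, 0, 1], [0, 0, 1], [0, 0, 0.6], [0, 0, 0]], jaw=[4.5, 4.5, 4.5, 4.5, 4.5])

```text
t: 21.6
position: [0.4391, -0.0581, -0.0192]
tcp_rot: [[0.974, -0.225, 0.005], [-0.225, -0.974, -0.001], [0.005, -0.0, -1.0]]
force: [-0.1, 0.6, 0.3]
width: 0.481
finger_force: 0.0
```

```bash
python3 go.py .4368 -.0574 -.0246 -13
```

```text
t 21.6 pos [ 0.4391 -0.0581 -0.0192] width 45.2 ff 0.0 F [-0.1  0.6  0.3] j [-17.  17. 119.   0.  44.  86.]
rotvec [-0.   -0.27 -0.01] shift cm [-0.24 -0.01  0.54]
```

Emit:
send_rows(delta_rot=[[0, 0, 0], [0, 0, 0]], linear=[[0, 0, 0], [0, 0, 0]], jaw=[4.5, 4.5])

```text
t: 21.85
position: [0.44, -0.0583, -0.0183]
tcp_rot: [[0.974, -0.225, 0.007], [-0.225, -0.974, -0.002], [0.007, 0.0, -1.0]]
force: [-0.3, -0.5, 0.5]
width: 0.477
finger_force: 0.0
```

```bash
python3 go.py .4368 -.0574 -.0246 -13
```

```text
t 21.85 pos [ 0.44   -0.0583 -0.0183] width 44.8 ff 0.0 F [-0.3 -0.5  0.5] j [-17.  17. 118.   0.  44.  86.]
rotvec [ 0.01 -0.39 -0.  ] shift cm [-0.33 -0.02  0.63]
```

Emit:
send_rows(delta_rot=[[0, -0.4, 0], [0, 0, 0], [0, 0, 0], [0, 0, 0], [0, 0, 0], [0, 0, 0], [0, 0, 0], [0, 0, 0], [0, 0, 0], [0, 0, 0]], linear=[[-0.33, 0, 0], [0, 0, 0.3], [0, 0, 0.3], [0, 0, 0], [0, 0, 0], [0, 0, 0], [0, 0, 0], [0, 0, 0], [0, 0, 0], [0, 0, 0]], jaw=[4.5, 4.5, 4.5, 4.5, 4.5, 2, 2, 2, 2, 2])

```text
t: 23.1
position: [0.4366, -0.0575, -0.0245]
tcp_rot: [[0.974, -0.225, -0.001], [-0.225, -0.974, 0.0], [-0.001, 0.0, -1.0]]
force: [0.5, 0.5, 0.7]
width: 0.273
finger_force: 29.8
```

```bash
python3 go.py .6047 .0417 .02 16.5
```

```text
t 23.1 pos [ 0.4366 -0.0575 -0.0245] width 25.6 ff 29.76921647787094 F [0.5 0.5 0.7] j [-17.  17. 119.  -0.  44.  86.]
rotvec [ -0.     0.03 -29.5 ] shift cm [18.94 -4.74 -4.45]
```

Emit:
send_rows(delta_rot=[[0, 0, 0], [0, 0, 0], [0, 0, 0], [0, 0, -5.9], [0, 0, -5.9], [0, 0, -5.9], [0, 0, -5.9], [0, 0, -5.9], [0, 0, 0], [0, 0, 0], [0, 0, 0], [0, 0, 0], [0, 0, 0], [0, 0, 0], [0, 0, 0], [0, 0, 0], [0, 0, 0], [0, 0, 0], [0, 0, 0]], linear=[[0, 0, -1], [0, 0, -2.5], [0, 0, -2.5], [0, 0, 0], [0, 0, 0], [0, 0, 0], [0, 0, 0], [0, 0, 0], [2.1, -0.53, 0], [2.1, -0.53, 0], [2.1, -0.53, 0], [2.1, -0.53, 0], [2.1, -0.53, 0], [2.1, -0.53, 0], [2.1, -0.53, 0], [2.1, -0.53, 0], [2.1, -0.5, 0], [0, 0, 0], [0, 0, 0]], jaw=[2, 2, 2, 2, 2, 2, 2, 2, 2, 2, 2, 2, 2, 2, 2, 2, 2, 2, 2])

```text
t: 25.48
position: [0.6036, 0.042, 0.0348]
tcp_rot: [[0.959, 0.284, -0.002], [0.284, -0.959, -0.0], [-0.002, -0.001, -1.0]]
force: [0.8, -0.1, -0.2]
width: 0.273
finger_force: 29.8
```

Emit:
send_rows(delta_rot=[[0, 0, 0], [0, 0, 0]], linear=[[0, 0, 1], [0, 0, 0]], jaw=[2, 2])

```text
t: 25.72
position: [0.6027, 0.0413, 0.0243]
tcp_rot: [[0.959, 0.283, -0.003], [0.283, -0.959, 0.0], [-0.003, -0.001, -1.0]]
force: [-0.3, -0.0, 0.0]
width: 0.273
finger_force: 29.8
```

```bash
python3 go.py .6047 .0417 -.0095 16.5
```

```text
t 25.73 pos [0.6027 0.0413 0.0243] width 25.7 ff 29.775006473064423 F [-0.3 -0.   0. ] j [-3. 25. 95. -0. 60. 71.]
rotvec [-0.06  0.19 -0.04] shift cm [0.2  0.02 3.38]
```

Emit:
send_rows(delta_rot=[[0, 0, 0], [0, 0, 0], [0, 0, 0], [0, 0, 0], [0, 0, 0], [0, 0, 0], [0, 0, 0]], linear=[[0.15, 0, 1], [0, 0, 1], [0, 0, 0.7], [0, 0, 0.4], [0, 0, 0.15], [0, 0, 0], [0, 0, 0]], jaw=[2, 2, 2, 2, 2, 2, 2])

```text
t: 26.6
position: [0.606, 0.042, -0.0069]
tcp_rot: [[0.959, 0.284, 0.0], [0.284, -0.959, 0.0], [0.0, -0.0, -1.0]]
force: [0.1, -0.1, 0.1]
width: 0.275
finger_force: 29.8
```

```bash
python3 go.py .6047 .0417 -.0095 16.5
```

```text
t 26.6 pos [ 0.606   0.042  -0.0069] width 25.8 ff 29.77512091398239 F [ 0.1 -0.1  0.1] j [-3. 27. 97.  0. 56. 71.]
rotvec [-0. -0. -0.] shift cm [-0.14 -0.01  0.26]
```

Emit:
send_rows(delta_rot=[[0, 0, 0], [0, 0, 0], [0, 0, 0], [0, 0, 0], [0, 0, 0], [0, 0, 0], [0, 0, 0], [0, 0, 0], [0, 0, 0], [0, 0, 0], [0, 0, 0], [0, 0, 0]], linear=[[-0.1, 0, 0.1], [0, 0, 0.1], [0, 0, 0.05], [0, 0, 0], [0, 0, 0], [0, 0, 0], [0, 0, 0], [0, 0, -1], [0, 0, -2.5], [0, 0, -2.5], [0, 0, 0], [0, 0, 0]], jaw=[2, 2, 2, 2, 4.5, 4.5, 4.5, 4.5, 4.5, 4.5, 4.5, 4.5])

```text
t: 28.1
position: [0.6043, 0.0418, 0.0499]
tcp_rot: [[0.959, 0.284, -0.001], [0.284, -0.959, 0.0], [-0.001, -0.0, -1.0]]
force: [-0.1, -0.5, -0.2]
width: 0.481
finger_force: 0.0
```

```bash
python3 go.py .4404 .0456 .02 11.5
```

```text
t 28.1 pos [0.6043 0.0418 0.0499] width 45.2 ff 0.0 F [-0.1 -0.5 -0.2] j [-3. 24. 93.  0. 63. 71.]
rotvec [-0.02  0.07  5.  ] shift cm [-15.99  -3.64   2.99]
```

Emit:
send_rows(delta_rot=[[0, 0, 5], [0, 0, 0], [0, 0, 0], [0, 0, 0], [0, 0, 0], [0, 0, 0], [0, 0, 0], [0, 0, 0], [0, 0, 0], [0, 0, 0], [0, 0, 0], [0, 0, 0], [0, 0, 0]], linear=[[0, 0, 0], [-2, -0.45, 0], [-2, -0.45, 0], [-2, -0.46, 0], [-2, -0.46, 0], [-2, -0.46, 0], [-2, -0.46, 0], [-2, -0.45, 0], [-2, -0.45, 0], [0, 0, 2.5], [0, 0, 2.5], [0, 0, 0], [0, 0, 0]], jaw=[4.5, 4.5, 4.5, 4.5, 4.5, 4.5, 4.5, 4.5, 4.5, 4.5, 4.5, 4.5, 4.5])

```text
t: 29.72
position: [0.4408, 0.0455, 0.0005]
tcp_rot: [[0.98, 0.199, -0.001], [0.199, -0.98, 0.0], [-0.001, -0.0, -1.0]]
force: [0.8, -0.7, 0.3]
width: 0.478
finger_force: 0.0
```

```bash
python3 go.py .4404 .0456 -.0244 11.5
```

```text
t 29.73 pos [0.4408 0.0455 0.0005] width 45.0 ff 0.0 F [ 0.8 -0.7  0.3] j [ -3.  15. 117.   0.  48.  75.]
rotvec [-0.02  0.06 -0.  ] shift cm [-0.04 -0.02  2.49]
```

Emit:
send_rows(delta_rot=[[0, 0, 0], [0, 0, 0], [0, 0, 0], [0, 0, 0], [0, 0, 0], [0, 0, 0], [0, 0, 0], [0, 0, 0], [0, 0, 0], [0, 0, 0]], linear=[[0, 0, 1], [0, 0, 1], [0, 0, 0.45], [0, 0, 0], [0, 0, 0], [0, 0, 0], [0, 0, 0], [0, 0, 0], [0, 0, 0], [0, 0, 0]], jaw=[4.5, 4.5, 4.5, 4.5, 4.5, 2, 2, 2, 2, 2])

```text
t: 30.98
position: [0.4409, 0.0455, -0.0239]
tcp_rot: [[0.98, 0.199, -0.0], [0.199, -0.98, 0.0], [-0.0, -0.0, -1.0]]
force: [-1.1, -1.0, 1.9]
width: 0.269
finger_force: 30.0
```

```bash
python3 go.py .588 -.0835 .035 9.5
```

```text
t 30.98 pos [ 0.4409  0.0455 -0.0239] width 25.3 ff 30.000562369823456 F [-1.1 -1.   1.9] j [ -3.  17. 119.   0.  44.  75.]
rotvec [-0.    0.02  1.99] shift cm [12.38 15.15 -5.89]
```

Emit:
send_rows(delta_rot=[[0, 0, 0], [0, 0, 0], [0, 0, 0], [0, 0, 2], [0, 0, 0], [0, 0, 0], [0, 0, 0], [0, 0, 0], [0, 0, 0], [0, 0, 0], [0, 0, 0], [0, 0, 0], [0, 0, 0], [0, 0, 0], [0, 0, 0], [0, 0, 0], [0, 0, 0]], linear=[[0, 0, -1], [0, 0, -2.5], [0, 0, -2.5], [0, 0, 0], [1.55, 1.89, 0], [1.55, 1.89, 0], [1.55, 1.89, 0], [1.55, 1.89, 0], [1.55, 1.89, 0], [1.55, 1.9, 0], [1.54, 1.9, 0], [1.54, 1.9, 0], [0, 0, 0], [0, 0, 1], [0, 0, 1.5], [0, 0, 0], [0, 0, 0]], jaw=[2, 2, 2, 2, 2, 2, 2, 2, 2, 2, 2, 2, 2, 2, 2, 2, 2])

```text
t: 33.1
position: [0.5875, -0.083, 0.0107]
tcp_rot: [[0.986, 0.165, -0.001], [0.165, -0.986, 0.0], [-0.001, -0.0, -1.0]]
force: [0.3, -0.4, 0.4]
width: 0.275
finger_force: 30.0
```

```bash
python3 go.py .588 -.0835 -.0089 9.5
```

```text
t 33.1 pos [ 0.5875 -0.083   0.0107] width 25.9 ff 29.99989002943039 F [ 0.3 -0.4  0.4] j [-15.  25.  98.  -0.  57.  66.]
rotvec [-0.02  0.06  0.02] shift cm [0.04 0.05 1.96]
```

Emit:
send_rows(delta_rot=[[0, 0, 0], [0, 0, 0], [0, 0, 0], [0, 0, 0], [0, 0, 0], [0, 0, 0], [0, 0, 0], [0, 0, 0], [0, 0, 0], [0, 0, 0], [0, 0, 0], [0, 0, 0], [0, 0, 0], [0, 0, 0], [0, 0, 0], [0, 0, 0], [0, 0, 0]], linear=[[0.03, 0.03, 0.8], [0, 0, 0.8], [0, 0, 0.25], [0, 0, 0.1], [0, 0, 0], [0, 0, 0], [0, 0, 0], [0, 0, 0], [0, 0, 0], [0, 0, -1], [0, 0, -2], [0, 0, -3], [0, 0, -4], [0, 0, -4], [0, 0, -4], [0, 0, 0], [0, 0, 0]], jaw=[2, 2, 2, 2, 2, 4.5, 4.5, 4.5, 4.5, 4.5, 4.5, 4.5, 4.5, 4.5, 4.5, 4.5, 4.5])

```text
t: 35.22
position: [0.5877, -0.0836, 0.1711]
tcp_rot: [[0.986, 0.165, -0.001], [0.165, -0.986, 0.0], [-0.001, -0.0, -1.0]]
force: [-0.7, 0.4, -1.1]
width: 0.478
finger_force: 0.0
```

Emit:
send_rows(delta_rot=[[0, 0, 0], [0, 0, 0], [0, 0, 0], [0, 0, 0], [0, 0, 0], [0, 0, 0], [0, 0, 0], [0, 0, 0], [0, 0, 0], [0, 0, 0], [0, 0, 0], [0, 0, 0], [0, 0, 0], [0, 0, 0]], linear=[[-3, 4, 0], [-3, 4, 0], [-3, 4, 0], [-3, 4, 0], [-3, 4, 0], [-3, 4, 0], [-3, 4, 0], [-3, 4, 0], [-3, 4, 0], [-3, 4, 0], [-2, 3, 0], [-1, 1, 0], [0, 0, 0], [0, 0, 0]], jaw=[4.5, 4.5, 4.5, 4.5, 4.5, 4.5, 4.5, 4.5, 4.5, 4.5, 4.5, 4.5, 4.5, 4.5])

```text
t: 36.98
position: [0.3361, -0.5704, 0.1712]
tcp_rot: [[0.986, 0.166, -0.001], [0.166, -0.986, 0.002], [-0.0, -0.002, -1.0]]
force: [0.2, -0.5, -0.7]
width: 0.482
finger_force: 0.0
```

```bash
python3 - <<'E'
from h import *
p,d=grab_frame("top");b=[240,100,440,250]
cv2.imwrite("pics/k.png",cv2.resize(p[b[1]:b[3],b[0]:b[2],::-1],(800,600),interpolation=cv2.INTER_CUBIC))
for n in("top","side"):
    if n=="side":
        p,d=grab_frame(n);b=[200,130,320,220];cv2.imwrite("pics/l.png",cv2.resize(p[b[1]:b[3],b[0]:b[2],::-1],(800,600),interpolation=cv2.INTER_CUBIC))
    for k,z in(("link_short",.02),("link_mid",.02),("link_long",.051)):
        for x in boxes_of(k,n)[:2]:
            try: print(n,k,x['conf'],np.round(x['extent']),link(n,p,x['extent'],z))
            except Exception as e: print(k,e)
s=state();print(s['t'],s['position'])
E
```

```text
link_short list index out of range
top link_short 0.76 [324. 136. 344. 163.] (array([ 0.5854, -0.0838,  0.5858, -0.083 ]), array([82., 39.]), np.float64(9.9))
top link_mid 0.68 [272. 126. 292. 159.] (array([0.6013, 0.0413, 0.6024, 0.0407]), array([99., 39.]), np.float64(17.6))
top link_long 0.9 [388. 122. 404. 164.] (array([ 0.6024, -0.2167,  0.6002, -0.2171]), array([114.,  34.]), np.float64(13.3))
link_short list index out of range
side link_mid 0.67 [218. 202. 248. 211.] (array([0.6008, 0.0449, 0.6003, 0.0447]), array([102.,  39.]), np.float64(16.2))
side link_long 0.67 [260. 146. 298. 157.] (array([ 0.5957, -0.2162,  0.5952, -0.2179]), array([118.,  68.]), np.float64(23.3))
37.375 [ 0.33572875 -0.57185421  0.17172245]
```

View pics/k.png

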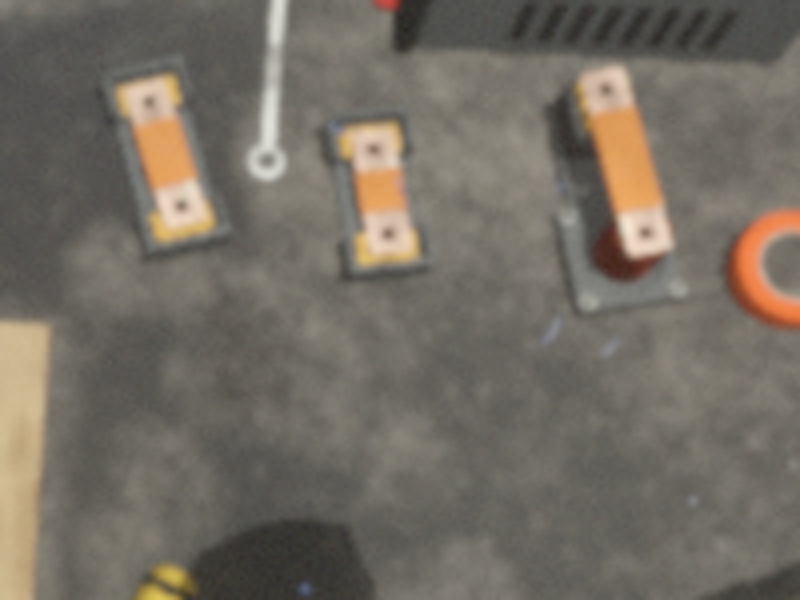

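View pics/l.png

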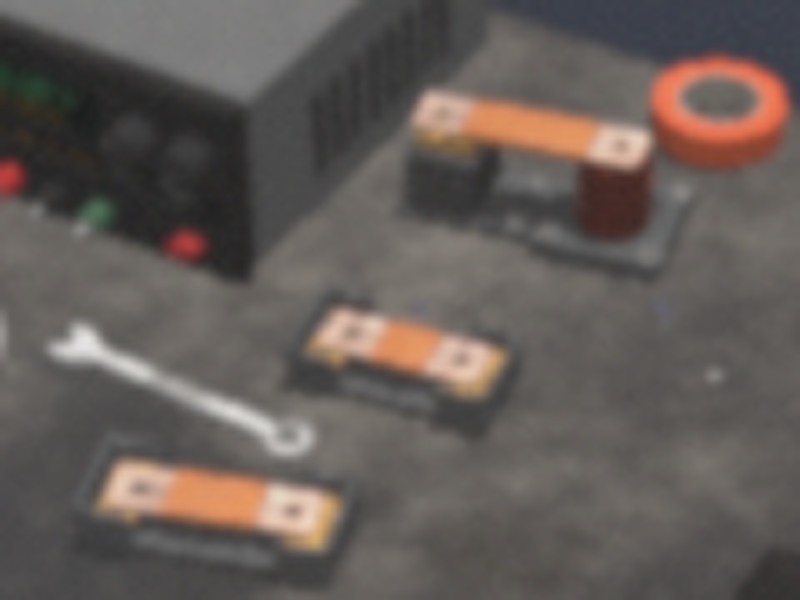

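Both views show all three links seated and centred and the insulator upright in its seat, so I'm handing in.

```bash
python3 -c "
from bench import *
print(finish_job())"
```

```text
the job is handed in; nothing more can be done
None
```

The job is handed in: the last pictures from both cameras show both links seated on their blocks, the insulator upright in the recess, and the long link level and centred across it and the post; no verdict came back.

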